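# Paint pots back to their colour trays

### The job

Tidy the painter's table by colour: stand the paint pot with the red lid upright in the red tray and the pot with the blue lid upright in the blue tray. Set each pot down on the tray's floor, do not drop or throw it.

Things in the scene. Friction and masses are not known exactly. Their poses are not given: they have to be found in the camera images.
- pot_red_center (a point): paint pot: closed rigid jar, white with a red lid and a red band, a plain upright cylinder 50 mm in diameter and 60 mm tall, about 0.12 kg. This point is its centre, 30 mm above its foot; z up along its axis. It stands on the table among like pots with yellow and green lids, their centres at least 115 mm apart; a thin brush lies between the pots. Other things of up to 0.2 m height stand only beyond the pots and trays, along the far edge and the sides of the table.
- pot_blue_center (a point): paint pot: closed rigid jar, white with a blue lid and a blue band, a plain upright cylinder 50 mm in diameter and 60 mm tall, about 0.12 kg. This point is its centre, 30 mm above its foot; z up along its axis. It stands on the table among like pots with yellow and green lids, their centres at least 115 mm apart; a thin brush lies between the pots. Other things of up to 0.2 m height stand only beyond the pots and trays, along the far edge and the sides of the table.
- tray_red: open square red plastic tray, fixed to the table, 160 x 160 mm outside and 30 mm high, walls and floor 5 mm thick (150 x 150 mm inside). Origin: centre of its underside, on the table top; x and y along its sides, z up. Lies flat, turned at most 20 degrees. One tray stands to the robot's left of the pots, the blue one to the right, or the other way round.
- tray_blue: open square blue plastic tray, fixed to the table, 160 x 160 mm outside and 30 mm high, walls and floor 5 mm thick (150 x 150 mm inside). Origin: centre of its underside, on the table top; x and y along its sides, z up. Lies flat, turned at most 20 degrees. One tray stands to the robot's left of the pots, the red one to the right, or the other way round.
There are look-alikes about, which are no part of the job. What is shaped like the part that bears pot_blue_center but grey or pink is not meant.

How it is judged (in metres and radians):
At the end, for the whole second after the job is handed in: The red-lidded pot stands in the red tray and the blue-lidded pot in the blue tray: each foot on the tray floor (centre 28 to 45 mm above the table, within 55 mm of the tray's middle along each of its sides), within 10 degrees of upright, and at rest (x of pot_red_center in the frame of tray_red between -0.055 and 0.055 m and y of pot_red_center in the frame of tray_red between -0.055 and 0.055 m and z of pot_red_center in the frame of tray_red between 0.028 and 0.045 m and angle between each of pot_red_center, pot_blue_center's own z axis and vertical below 0.175 rad and linear speed of each of pot_red, pot_blue below 0.02 m/s and x of pot_blue_center in the frame of tray_blue between -0.055 and 0.055 m and y of pot_blue_center in the frame of tray_blue between -0.055 and 0.055 m and z of pot_blue_center in the frame of tray_blue between 0.028 and 0.045 m); the robot touches nothing.
It fails at once if the red pot is dropped or thrown (moves faster than 0.9 m/s, a fall of 4 cm, with no finger on it) (linear speed of pot_red above 0.9 m/s and contact force between the fingers and pot_red below 0.01 N).
It fails at once if the blue pot is dropped or thrown (moves faster than 0.9 m/s, a fall of 4 cm, with no finger on it) (linear speed of pot_blue above 0.9 m/s and contact force between the fingers and pot_blue below 0.01 N).
It also fails if it takes over 61 s, if anything falls off the work surface, if the arm or the gripper's body presses on something with over 40 N, if the wrist force passes 120 N, or if a joint passes its speed limit or range.

### The arm

A 7-joint arm with a two-finger parallel gripper is mounted at the origin on the work surface. World frame = base frame: x ahead of the robot, y to its left, z up, the work surface at z = 0. Lengths are in mm, angles in rad, forces in N, time in s.
With the tool pointing down it reaches from about 400 to 850 mm from the base axis. Payload 10.4 kg.
Tool frame: the origin (TCP) lies at the very end of the fingers, on their centre line; the grasp point (between the pads) lies 19 mm behind it (manip.tcp_to_grasp is the distance from the TCP to the grasp point, in mm); z points along the fingers, y is the line along which they close (so a half turn about z gives the same grasp; the last joint's range is limited). The gripper opens to 87 mm and grips with 3 to 60 N. Pads are 19 mm wide; open, the fingers measure 117 mm over their backs; the gripper's body (75 mm by 190 mm) begins 51 mm behind the grasp point.
Start: joints at [-1.291, 0.332, -0.065, 1.46, 0.022, 1.35, -0.088], TCP at [186.358, 596.593, 222.576] pointing down, gripper open.
Joint ranges: [-2.6, 2.6], [-0.5, 2.12], [-1.47, 1.34], [0.16, 2.42], [-1.27, 4.41], [0.06, 2.06], [-2.6, 2.6]. Speed limits (rad/s): [2.22, 2.22, 2.79, 2.79, 3.14, 3.14, 3.14].

### API

Orientations are given as a rotation vector (axis times angle).
In Python, from rig import manip, camera gives the robot as it stands. The module is installed in compiled form; this text tells all that it offers.
- The arm moves only by the tool arm_command, never from a script. Its argument "motion" is a list of rows, each a list of 5 numbers: the shift along the tool's x, y, z in m, then the turn about the tool's z in units of 5 degrees (1.0 is 5 degrees), then the gripper command: -1 is shut, 1 is fully open, values between are in proportion. In form: [[dx, dy, dz, turn, grip], ...]. A call has 1 to 12 rows; each row shifts and turns the commanded pose from where the row before left it, along the tool's axes as they then stand; what a row does not reach is not made up. A row lasts 1/12 s, in which the tool goes at most 41.7 mm and 7.16 degrees, less where a joint would pass 70% of its speed; a pose out of reach is approached as far as the arm can. A call is refused whole if a number of a shift passes 0.0417 or a number of a turn 1, either way. A call with a gripper value outside its range is refused whole. The fingers move at their own pace and stop on an object; "force" is the grip in N (left out, the last holds). Time passes only in rows, so rows that do not move let the fingers close. It gives the time, the measured TCP pose, the force, the opening and the grip force at its end, in the units of the state.
- manip.state(): the state, without advancing time (a new reading comes with each control period).
- camera(name): name is "side" or "top" or "wrist"; returns a dict with "pixels" (384x512x3 uint8, red, green, blue), "range_z" (384x512 float32, mm along the optical axis (not along the pixel's ray), 0 where there is no reading), "K" (3x3 intrinsics, pixels), "camera_from_world" (4x4, takes a point from world to camera coordinates). Camera axes: x right, y up, looking along -z (the intrinsics and any distortion apply to the point x, -y, -z); pixel columns grow to the right and rows downward; lengths in mm; the calibration is good to about 2 mm. A picture is of the moment at which its call begins.
- manip.job_done(): hands the job in; it is judged then, once.
The state is a dict: "t": time; "q": joint angles; "dq": joint speeds; "tau": joint torques, N m; "ee_pos": TCP position; "tcp_rot": TCP orientation; "contact_force": force on the tool from outside, world axes, zero at the start; "torque": the same for the moment, N m; "width": finger opening in mm; "gripper_force": force on a finger pad.
Only numpy, scipy, OpenCV 4.12 (cv2) and the standard library are available. Lean on these libraries where they do the work, as an engineer would, in place of code of your own. Each camera call takes 0.05 s, during which the arm holds its last target. There are 200 camera calls.

## Working session

There is one attempt and no reset: what is moved stays moved. The work goes in short steps, Python scripts to look and compute and a tool call to move; the robot and the scene stay as the last step left them, time stands still between calls to the robot, and variables do not carry over. Pictures are saved under pics/ and viewed, at most 10 in all, crops included, and the job is handed in when it is done.

Besides the shell and the picture viewer there is one more tool, called after "Emit:" as a command line: name --pt "numbers of a row" for each row, then --argument value for the rest. arm_command: Moves the arm, as the interface text tells. Its arguments: {"type":"object","properties":{"motion":{"type":"array"},"force":{"type":"number"}},"required":["motion"]}

```bash
mkdir -p pics
python3 - <<'E'
from rig import manip, camera
import cv2,pickle,numpy as np
s=manip.state();print({k:np.round(s[k],3) for k in s})
d={}
for n in("top","side"):
    c=d[n]=camera(n);cv2.imwrite(f"pics/{n}0.png",c["pixels"][:,:,::-1]);print(c["K"],c["camera_from_world"],c.keys())
pickle.dump(d,open("c0.pkl","wb"))
cv2.imwrite("pics/both0.png",cv2.resize(np.hstack([d[n]["pixels"][:,:,::-1] for n in d]),(800,300),interpolation=cv2.INTER_AREA))
E
```

```text
{'t': np.float64(0.0), 'q': array([-1.291,  0.333, -0.065,  1.461,  0.022,  1.35 , -0.088]), 'dq': array([ 0.   , -0.001, -0.001, -0.001, -0.   , -0.001,  0.001]), 'tau': array([ 0.0000e+00, -6.2327e+01,  2.5000e-02, -3.8991e+01, -6.1000e-02,
        4.0000e-02,  0.0000e+00]), 'ee_pos': array([186.224, 596.206, 221.754]), 'tcp_rot': array([-4.740e-01, -3.106e+00,  2.000e-03]), 'contact_force': array([0.359, 0.77 , 0.033]), 'torque': array([ 0.009, -0.002,  0.004]), 'gripper_force': np.float64(0.0), 'width': np.float64(87.006)}
[[441.03551042   0.         256.38988494]
 [  0.         441.03551042 186.31906716]
 [  0.           0.           1.        ]] [[ 1.08768662e-02 -9.99929105e-01 -4.84544238e-03 -8.27837340e+00]
 [ 9.97184773e-01  1.04872316e-02  7.42465250e-02 -5.41616193e+02]
 [-7.41904460e-02 -5.63937087e-03  9.97228146e-01 -1.21645923e+03]
 [ 0.00000000e+00  0.00000000e+00  0.00000000e+00  1.00000000e+00]] dict_keys(['pixels', 'range_z', 'K', 'camera_from_world'])
[[357.16471161   0.         259.75946915]
 [  0.         357.16471161 188.95742415]
 [  0.           0.           1.        ]] [[ 9.76063824e-01 -2.17224479e-01  1.06272135e-02 -5.24543115e+02]
 [ 1.24947981e-01  6.00088562e-01  7.90115004e-01 -1.01655988e+02]
 [-1.78009590e-01 -7.69874823e-01  6.12866496e-01 -6.87641213e+02]
 [ 0.00000000e+00  0.00000000e+00  0.00000000e+00  1.00000000e+00]] dict_keys(['pixels', 'range_z', 'K', 'camera_from_world'])
```

View pics/top0.png

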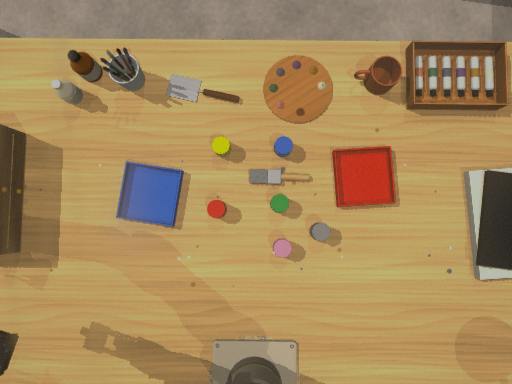

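The top view shows:
- **Red-lid pot** at (217,209) and **blue-lid pot** at (284,147).
- **Possible mix-ups:** yellow (221,146), green (280,204), grey (320,232) and pink (282,248) pots. The blue spot on the palette at (276,73) is flat, so it is not a pot.
- **Trays:** blue tray at (150,195) on the left, red tray at (364,177) on the right.

By the description I choose (217,209) and (284,147). Next I measure them and check both in one crop.

```bash
cat > h.py <<'E'
import numpy as np,cv2
def ray(c,u,v,z):
    K=c["K"];T=c["camera_from_world"];R=T[:3,:3]
    d=R.T@np.array([(u-K[0,2])/K[0,0],-(v-K[1,2])/K[1,1],-1]);o=-R.T@T[:3,3]
    return o+d*(z-o[2])/d[2]
def depthpts(c,m):
    v,u=np.nonzero(m&(c["range_z"]>0));r=c["range_z"][v,u];K=c["K"];T=c["camera_from_world"]
    p=np.stack([(u-K[0,2])/K[0,0]*r,-(v-K[1,2])/K[1,1]*r,-r],1)
    return (p-T[:3,3])@T[:3,:3]
def mask(c,col):
    h=cv2.cvtColor(c["pixels"],cv2.COLOR_RGB2HSV);H,S,V=h[...,0].astype(int),h[...,1],h[...,2]
    m=((H<5)|(H>174)) if col=="red" else ((H>105)&(H<128))
    return (m&(S>130)&(V>60)).astype(np.uint8)
def blobs(c,col,amin=60):
    n,l,s,ce=cv2.connectedComponentsWithStats(mask(c,col))
    return [(s[i],ce[i],l==i) for i in range(1,n) if s[i][4]>amin]
E
python3 - <<'E'
import pickle,cv2,numpy as np
from h import *
d=pickle.load(open("c0.pkl","rb"));c=d["top"]
for col in("red","blue"):
  for s,ce,m in blobs(c,col):
    P=depthpts(c,m);print(col,s,ce.round(1),"zmed",np.median(P[:,2]).round(1),"zmax",np.percentile(P[:,2],95).round(1))
    if s[4]<1000:
        t=P[P[:,2]>50]; print("  lid depth",t.mean(0).round(1),"ray60",ray(c,*ce,60).round(1), t[:,:2].max(0)-t[:,:2].min(0))
    else:
        cn=max(cv2.findContours(m.astype(np.uint8),cv2.RETR_EXTERNAL,cv2.CHAIN_APPROX_NONE)[0],key=len)[:,0]
        w=np.array([ray(c,u,v,30)[:2] for u,v in cn],np.float32);print("  rect30",cv2.minAreaRect(w))
p=c["pixels"][:,:,::-1]
cv2.imwrite("pics/crop1.png",cv2.resize(p[115:265,190:350],None,fx=3.5,fy=3.5,interpolation=cv2.INTER_CUBIC))
E
```

```text
red [ 335  151   56   55 2274] [363.9 178. ] zmed 4.7 zmax 9.6
  rect30 ((568.782958984375, -296.679931640625), (148.47702026367188, 150.91360473632812), 3.6265640258789062)
red [208 200  17  17 221] [215.8 208.2] zmed 59.4 zmax 63.4
  lid depth [478.3 106.5  59.5] ray60 [478.3 106.4  60. ] [43.52190918 44.13353295]
blue [275 137  17  17 228] [283.1 144.8] zmed 59.8 zmax 63.5
  lid depth [653.1 -74.4  59.8] ray60 [653.1 -74.4  60. ] [45.58399287 44.24667559]
blue [ 139  166   43   60 1783] [159.8 194.5] zmed 4.2 zmax 27.0
  rect30 ((515.1318969726562, 274.66455078125), (112.66828918457031, 156.0374298095703), 81.91170501708984)
```

View pics/crop1.png

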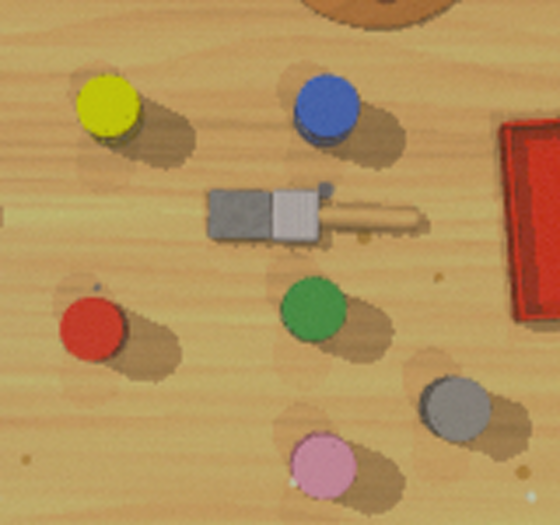

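View pics/side0.png

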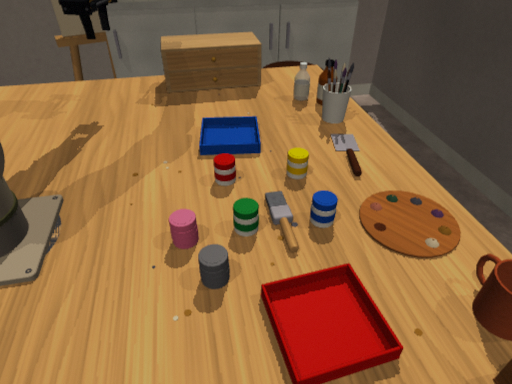

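The side view confirms the choice: red lid and band at (225,168), blue lid and band at (323,209). The pink (184,229) and grey (214,266) cylinders have no white band. The blue tray is beyond at (230,136) and the red one near at (328,320).

Next: tray centres from the rim corners, and the first leg.

```bash
cat >> h.py <<'E'
def go(target):
    from rig import manip
    from scipy.spatial.transform import Rotation as R
    s=manip.state();D=np.array(target)-s["ee_pos"];T=R.from_rotvec(s["tcp_rot"]).as_matrix()
    print("tool shift mm",(T.T@D).round(1),"tcp",s["ee_pos"].round(1),"T",T.round(3).tolist(),"t",round(float(s["t"]),2),"w",s["width"])
E
python3 - <<'E'
import pickle,numpy as np
from h import *
c=pickle.load(open("c0.pkl","rb"))["top"]
hsv=cv2.cvtColor(c["pixels"],cv2.COLOR_RGB2HSV);H,S=hsv[...,0].astype(int),hsv[...,1]
for col,m,x0,x1 in(("red",((H<8)|(H>172))&(S>110),325,405),("blue",(H>100)&(H<130)&(S>80),105,195)):
    m=m.astype(np.uint8);m[:,:x0]=0;m[:,x1:]=0;m[:140]=0;m[235:]=0
    n,l,s,_=cv2.connectedComponentsWithStats(m);m=l==1+np.argmax(s[1:,4])
    P=depthpts(c,m);r=P[(P[:,2]>24)&(P[:,2]<36)]
    print(col,m.sum(),len(r),"rim depth",cv2.minAreaRect(r[:,:2].astype(np.float32)))
    cn=max(cv2.findContours(m.astype(np.uint8),0,1)[0],key=len)[:,0]
    print("  rim ray",cv2.minAreaRect(np.array([ray(c,u,v,30)[:2] for u,v in cn],np.float32)))
go([478,106,130]);go([478,106,11])
E
```

```text
red 3285 395 rim depth ((573.8319702148438, -302.8396301269531), (159.08279418945312, 160.94053649902344), 4.304033279418945)
  rim ray ((573.5259399414062, -300.22515869140625), (158.99368286132812, 163.65921020507812), 4.427660942077637)
blue 2754 224 rim depth ((517.73583984375, 295.0694885253906), (156.76361083984375, 158.61378479003906), 82.20458984375)
  rim ray ((517.926513671875, 295.86297607421875), (157.262451171875, 158.15806579589844), 81.90860748291016)
tool shift mm [-424.6 -380.8   92.3] tcp [186.3 596.2 221.8] T [[-0.955, 0.298, -0.0], [0.298, 0.955, -0.001], [-0.0, -0.001, -1.0]] t 0.1 w 86.56472463804359
tool shift mm [-424.6 -380.7  211.3] tcp [186.3 596.2 221.8] T [[-0.955, 0.298, -0.0], [0.298, 0.955, -0.001], [-0.0, -0.001, -1.0]] t 0.1 w 86.56472463804359
```

Both trays measure about 160 mm across and the lids sit at z≈60, as they should. Moving now.

Emit:
arm_command --pt "-0.01 -0.009 0 0 1" --pt "-0.02 -0.018 0 0 1" --pt "-0.02 -0.018 0 0 1" --pt "-0.02 -0.018 0 0 1" --pt "-0.02 -0.018 0 0 1" --pt "-0.02 -0.018 0 0 1" --pt "-0.02 -0.018 0 0 1" --pt "-0.02 -0.018 0 0 1" --pt "-0.02 -0.018 0 0 1" --pt "-0.02 -0.018 0 0 1" --pt "-0.02 -0.018 0 0 1" --pt "-0.02 -0.018 0 0 1" --force 20

```text
t: 1.1
ee_pos: [344.5, 329.0, 222.3]
tcp_rot: [-0.474, -3.105, 0.0]
contact_force: [1.6, 0.6, 0.1]
width: 87.5
gripper_force: 0.0
```

Emit:
arm_command --pt "-0.02 -0.018 0 0 1" --pt "-0.02 -0.018 0 0 1" --pt "-0.02 -0.018 0 0 1" --pt "-0.02 -0.018 0 0 1" --pt "-0.02 -0.018 0 0 1" --pt "-0.02 -0.018 0.01 0 1" --pt "-0.02 -0.018 0.02 0 1" --pt "-0.02 -0.018 0.02 0 1" --pt "-0.02 -0.018 0.02 0 1" --pt "-0.01 -0.01 0.01 0 1" --pt "0 0 0.01 0 1" --pt "0 0 0 0 1"

```text
t: 2.1
ee_pos: [473.1, 108.9, 130.5]
tcp_rot: [-0.476, -3.103, 0.003]
contact_force: [-0.6, 0.7, -0.9]
width: 86.9
gripper_force: 0.0
```

Run:
```python
from rig import camera
from h import *
c=camera("wrist");cv2.imwrite("pics/w1.png",c["pixels"][:,:,::-1])
for s,ce,m in blobs(c,"red",200): print(s,ce.round(1),ray(c,*ce,60).round(1)); P=depthpts(c,m);t=P[P[:,2]>55];print(len(t) and t.mean(0).round(1), len(t) and (t.max(0)+t.min(0))/2)
go([478.3,106.4,11])
```

```text
[ 223  170   65   66 3325] [255.  202.6] [474.8 110.   60. ]
[475.  110.   61.7] [476.45922487 109.6293959   59.57739082]
tool shift mm [ -6.   -1.8 120.7] tcp [473.3 110.  131.7] T [[-0.955, 0.298, -0.002], [0.298, 0.955, -0.001], [0.002, -0.001, -1.0]] t 2.15 w 87.25381018742526
```

View pics/w1.png

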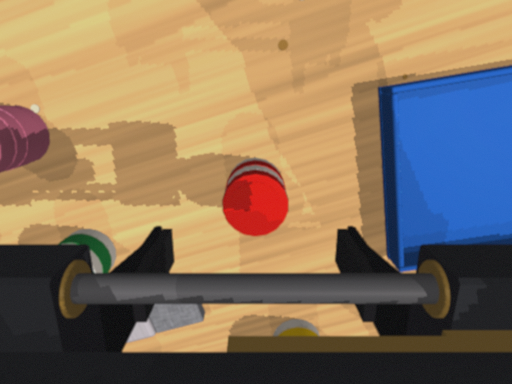

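The red pot is at (255,200), centred between the fingers (column ~255). The path down is clear. Descend and grip.

Emit:
arm_command --pt "-0.004 0 0.01 0 1" --pt "0 0 0.015 0 1" --pt "0 0 0.02 0 1" --pt "0 0 0.02 0 1" --pt "0 0 0.02 0 1" --pt "0 0 0.015 0 1" --pt "0 0 0.01 0 1" --pt "0 0 0.008 0 1" --pt "0 0 0 0 1" --pt "0 0 0 0 0" --pt "0 0 0 0 -0.5" --pt "0 0 0 0 -1"

```text
t: 3.15
ee_pos: [478.7, 108.7, 15.4]
tcp_rot: [0.474, 3.104, 0.002]
contact_force: [0.7, 0.2, -0.2]
width: 74.3
gripper_force: 0.0
```

Emit:
arm_command --pt "0 0 0 0 -1" --pt "0 0 0 0 -1" --pt "0 0 0 0 -1" --pt "0 0 0 0 -1" --pt "0 0 0 0 -1"

```text
t: 3.57
ee_pos: [478.2, 108.5, 14.7]
tcp_rot: [0.474, 3.105, 0.0]
contact_force: [-1.0, -0.6, 3.3]
width: 49.4
gripper_force: 20.0
```

Gripped at 49.4 mm, 20 N. Lift and carry to the red tray.

Emit:
arm_command --pt "0 0 -0.006 0 -1" --pt "0 0 -0.015 0 -1" --pt "0 0 -0.02 0 -1" --pt "0 0 -0.02 0 -1" --pt "0 0 -0.02 0 -1" --pt "-0.006 -0.01 -0.015 0 -1" --pt "-0.013 -0.022 -0.006 0 -1" --pt "-0.013 -0.022 0 0 -1" --pt "-0.013 -0.022 0 0 -1" --pt "-0.013 -0.022 0 0 -1" --pt "-0.013 -0.022 0 0 -1" --pt "-0.013 -0.022 0 0 -1"

```text
t: 4.57
ee_pos: [515.9, -53.4, 116.9]
tcp_rot: [0.474, 3.106, 0.0]
contact_force: [1.5, -0.4, -0.8]
width: 50.0
gripper_force: 20.0
```

Emit:
arm_command --pt "-0.013 -0.022 0 0 -1" --pt "-0.013 -0.022 0 0 -1" --pt "-0.013 -0.022 0 0 -1" --pt "-0.013 -0.022 0 0 -1" --pt "-0.013 -0.022 0 0 -1" --pt "-0.013 -0.022 0 0 -1" --pt "-0.013 -0.022 0 0 -1" --pt "-0.013 -0.022 0 0 -1" --pt "-0.013 -0.022 0 0 -1" --pt "-0.007 -0.012 0 0 -1" --pt "0 0 0 0 -1" --pt "0 0 0 0 -1"

```text
t: 5.57
ee_pos: [571.2, -290.2, 116.4]
tcp_rot: [-0.476, -3.105, 0.0]
contact_force: [0.2, 0.4, -0.2]
width: 49.6
gripper_force: 20.0
```

Run:
```python
from rig import camera
from h import *
go([573.5,-301,19.5])
c=camera("wrist");cv2.imwrite("pics/w2.png",c["pixels"][:,:,::-1])
```

```text
tool shift mm [-5.5 -9.5 96.9] tcp [ 571.2 -290.2  116.4] T [[-0.954, 0.3, -0.001], [0.3, 0.954, -0.0], [0.001, -0.0, -1.0]] t 5.57 w 49.629134419732665
```

View pics/w2.png

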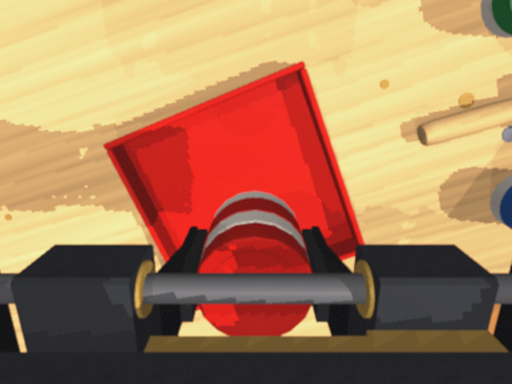

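The red pot is held upright at (255,265), above the red tray (corners (108,146), (303,65), (360,240)). It needs a small shift, then lowering.

Emit:
arm_command --pt "-0.005 -0.01 0 0 -1" --pt "0 0 0.012 0 -1" --pt "0 0 0.02 0 -1" --pt "0 0 0.02 0 -1" --pt "0 0 0.018 0 -1" --pt "0 0 0.01 0 -1" --pt "0 0 0.006 0 -1" --pt "0 0 0.004 0 -1" --pt "0 0 0.002 0 -1" --pt "0 0 0.002 0 -1" --pt "0 0 0.001 0 -1" --pt "0 0 0 0 -1"

```text
t: 6.62
ee_pos: [573.7, -300.7, 21.9]
tcp_rot: [0.474, 3.105, -0.0]
contact_force: [0.5, -0.4, -1.6]
width: 49.8
gripper_force: 20.0
```

Emit:
arm_command --pt "0 0 0.001 0 -1" --pt "0 0 0.001 0 -1" --pt "0 0 0.0005 0 -1" --pt "0 0 0 0 -1"

```text
t: 6.95
ee_pos: [573.7, -300.7, 19.8]
tcp_rot: [0.474, 3.105, 0.0]
contact_force: [-1.5, 2.0, 5.8]
width: 49.4
gripper_force: 20.0
```

Contact with the floor (5.8 N up). Release part-way and rise.

Emit:
arm_command --pt "0 0 0 0 -0.2" --pt "0 0 0 0 0.2" --pt "0 0 0 0 0.5" --pt "0 0 0 0 0.5" --pt "0 0 0 0 0.5" --pt "0 0 -0.01 0 0.5" --pt "0 0 -0.02 0 0.5" --pt "0 0 -0.025 0 0.5" --pt "0 0 -0.025 0 0.5" --pt "0 0 -0.02 0 0.5" --pt "0 0 -0.01 0 1" --pt "0 0 0 0 1"

```text
t: 7.95
ee_pos: [574.6, -301.4, 131.9]
tcp_rot: [0.473, 3.101, -0.001]
contact_force: [-0.7, -0.2, 0.0]
width: 71.8
gripper_force: 0.0
```

Run:
```python
from h import *
go([653.1,-74.4,130])
```

```text
tool shift mm [ -7.2 240.1   1.9] tcp [ 574.6 -301.4  131.9] T [[-0.954, 0.298, 0.004], [0.298, 0.954, -0.001], [-0.004, -0.0, -1.0]] t 7.95 w 71.8406880596573
```

Emit:
arm_command --pt "-0.001 0.012 0 0 1" --pt "-0.001 0.025 0 0 1" --pt "-0.001 0.025 0 0 1" --pt "-0.001 0.025 0 0 1" --pt "-0.001 0.025 0 0 1" --pt "-0.001 0.025 0 0 1" --pt "-0.001 0.025 0 0 1" --pt "0 0.025 0 0 1" --pt "0 0.025 0 0 1" --pt "0 0.018 0 0 1" --pt "0 0.01 0 0 1" --pt "0 0 0 0 1"

```text
t: 8.95
ee_pos: [651.6, -69.6, 127.2]
tcp_rot: [-0.467, -3.104, -0.002]
contact_force: [-0.3, 0.6, -0.3]
width: 87.2
gripper_force: 0.0
```

Run:
```python
from rig import camera
from h import *
go([653.1,-74.4,15])
c=camera("wrist");cv2.imwrite("pics/w3.png",c["pixels"][:,:,::-1])
for s,ce,m in blobs(c,"blue",200):
    P=depthpts(c,m);t=P[P[:,2]>55];print(s,ce.round(1)); print(len(t) and ((t.max(0)+t.min(0))/2).round(1))
```

```text
tool shift mm [ -3.1  -4.2 112.2] tcp [651.6 -69.6 127.2] T [[-0.956, 0.294, -0.002], [0.294, 0.956, 0.001], [0.003, 0.001, -1.0]] t 8.95 w 87.20650005628401
[ 217  170   66   66 3380] [249.7 202.4]
[652.5 -71.9  59.6]
```

View pics/w3.png

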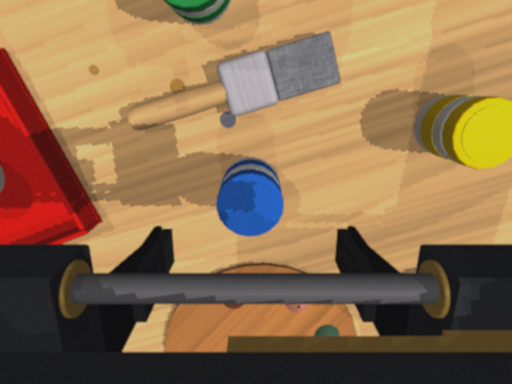

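The blue pot is at (250,202), nearly centred, with the brush and the yellow pot clear of the fingers. Shift about -2, -3 mm, descend 112 mm and grip.

Emit:
arm_command --pt "-0.002 -0.003 0.008 0 1" --pt "0 0 0.015 0 1" --pt "0 0 0.02 0 1" --pt "0 0 0.02 0 1" --pt "0 0 0.02 0 1" --pt "0 0 0.015 0 1" --pt "0 0 0.01 0 1" --pt "0 0 0.004 0 1" --pt "0 0 0 0 1" --pt "0 0 0 0 0" --pt "0 0 0 0 -0.5" --pt "0 0 0 0 -1"

```text
t: 10.0
ee_pos: [653.3, -77.3, 18.1]
tcp_rot: [0.474, 3.104, 0.0]
contact_force: [-0.6, -0.6, -0.0]
width: 74.3
gripper_force: 0.0
```

Emit:
arm_command --pt "0 0 0 0 -1" --pt "0 0 0 0 -1" --pt "0 0 0 0 -1" --pt "0 0 0 0 -1" --pt "0 0 0 0 -1"

```text
t: 10.42
ee_pos: [652.9, -76.8, 17.3]
tcp_rot: [0.473, 3.105, 0.001]
contact_force: [-0.4, 1.7, 2.9]
width: 49.6
gripper_force: 20.0
```

Run:
```python
from h import *
go([518,295.5,20])
```

```text
tool shift mm [239.7 315.2  -2.6] tcp [652.9 -76.8  17.3] T [[-0.955, 0.298, 0.0], [0.298, 0.955, 0.0], [-0.0, 0.001, -1.0]] t 10.42 w 49.595322456159764
```

Emit:
arm_command --pt "0 0 -0.006 0 -1" --pt "0 0 -0.015 0 -1" --pt "0 0 -0.02 0 -1" --pt "0 0 -0.02 0 -1" --pt "0 0 -0.02 0 -1" --pt "0.008 0.01 -0.015 0 -1" --pt "0.015 0.02 -0.006 0 -1" --pt "0.015 0.02 0 0 -1" --pt "0.015 0.02 0 0 -1" --pt "0.015 0.02 0 0 -1" --pt "0.015 0.02 0 0 -1" --pt "0.015 0.02 0 0 -1"

```text
t: 11.42
ee_pos: [597.6, 77.0, 120.4]
tcp_rot: [0.474, 3.105, 0.001]
contact_force: [0.1, 0.5, -1.0]
width: 49.6
gripper_force: 20.0
```

Emit:
arm_command --pt "0.015 0.02 0 0 -1" --pt "0.015 0.02 0 0 -1" --pt "0.015 0.02 0 0 -1" --pt "0.015 0.02 0 0 -1" --pt "0.015 0.02 0 0 -1" --pt "0.015 0.02 0 0 -1" --pt "0.015 0.02 0 0 -1" --pt "0.015 0.02 0 0 -1" --pt "0.014 0.014 0 0 -1" --pt "0.008 0.008 0 0 -1" --pt "0 0 0 0 -1" --pt "0 0 0 0 -1"

```text
t: 12.42
ee_pos: [517.0, 291.6, 119.7]
tcp_rot: [0.474, 3.105, 0.0]
contact_force: [0.6, -1.7, -1.0]
width: 49.4
gripper_force: 20.0
```

Run:
```python
from rig import camera
from h import *
go([518,295.5,22.3])
c=camera("wrist");cv2.imwrite("pics/w4.png",c["pixels"][:,:,::-1])
```

```text
tool shift mm [ 0.3  4.  97.4] tcp [517.  291.6 119.7] T [[-0.955, 0.298, 0.001], [0.298, 0.955, -0.0], [-0.001, 0.0, -1.0]] t 12.42 w 49.43844714322209
```

View pics/w4.png

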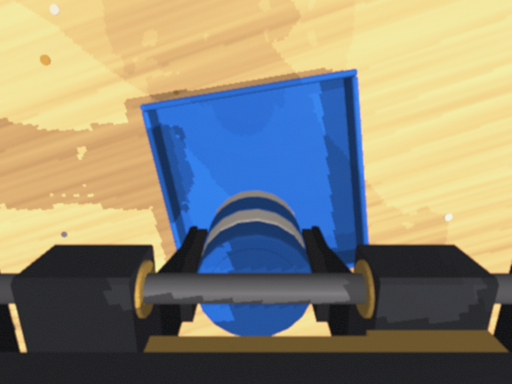

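The blue pot is held upright at (255,265), above the blue tray (near corners (143,106), (356,72)). Lowering it.

Emit:
arm_command --pt "0 0.004 0 0 -1" --pt "0 0 0.012 0 -1" --pt "0 0 0.02 0 -1" --pt "0 0 0.02 0 -1" --pt "0 0 0.018 0 -1" --pt "0 0 0.01 0 -1" --pt "0 0 0.006 0 -1" --pt "0 0 0.004 0 -1" --pt "0 0 0.003 0 -1" --pt "0 0 0.002 0 -1" --pt "0 0 0 0 -1" --pt "0 0 0 0 -1"

```text
t: 13.47
ee_pos: [518.1, 296.3, 24.6]
tcp_rot: [0.474, 3.105, 0.001]
contact_force: [0.3, 0.9, -1.2]
width: 49.7
gripper_force: 20.0
```

Emit:
arm_command --pt "0 0 0.001 0 -1" --pt "0 0 0.001 0 -1" --pt "0 0 0 0 -1"

```text
t: 13.72
ee_pos: [518.0, 296.3, 22.3]
tcp_rot: [0.474, 3.105, 0.001]
contact_force: [0.2, 0.5, 0.0]
width: 49.7
gripper_force: 20.0
```

Emit:
arm_command --pt "0 0 0.0005 0 -1" --pt "0 0 0.0005 0 -1" --pt "0 0 0 0 -1"

```text
t: 13.97
ee_pos: [518.0, 296.3, 22.2]
tcp_rot: [0.474, 3.106, 0.001]
contact_force: [-5.0, -2.4, 10.1]
width: 49.6
gripper_force: 20.0
```

Emit:
arm_command --pt "0 0 0 0 -0.2" --pt "0 0 0 0 0.2" --pt "0 0 0 0 0.5" --pt "0 0 0 0 0.5" --pt "0 0 0 0 0.5" --pt "0 0 -0.01 0 0.5" --pt "0 0 -0.02 0 0.5" --pt "0 0 -0.025 0 0.5" --pt "0 0 -0.025 0 0.5" --pt "0 0 -0.02 0 0.5" --pt "0 0 -0.01 0 1" --pt "0 0 0 0 1"

```text
t: 14.97
ee_pos: [519.1, 296.8, 133.8]
tcp_rot: [0.474, 3.103, 0.005]
contact_force: [0.5, 0.4, -1.0]
width: 72.4
gripper_force: 0.0
```

Emit:
arm_command --pt "0.02 0 -0.02 0 1" --pt "0.03 0 -0.02 0 1" --pt "0.03 0 -0.02 0 1" --pt "0.02 0 -0.02 0 1" --pt "0 0 0 0 1" --pt "0 0 0 0 1"

```text
t: 15.47
ee_pos: [421.5, 326.7, 211.0]
tcp_rot: [-0.47, -3.106, -0.002]
contact_force: [-0.2, -0.9, -0.0]
width: 86.7
gripper_force: 0.0
```

Run:
```python
from rig import camera
from h import *
c=camera("side");cv2.imwrite("pics/side9.png",c["pixels"][:,:,::-1])
c=camera("top")
for n,x,y in(("red",573.5,-301),("blue",518,295.5)):
    P=depthpts(c,np.ones((384,512),bool));t=P[(abs(P[:,0]-x)<70)&(abs(P[:,1]-y)<70)&(P[:,2]>55)&(P[:,2]<80)]
    print(n,len(t),t.mean(0).round(1) if len(t) else "")
```

```text
red 274 [ 572.2 -300.3   64.5]
blue 272 [517.3 293.7  64. ]
```

View pics/side9.png

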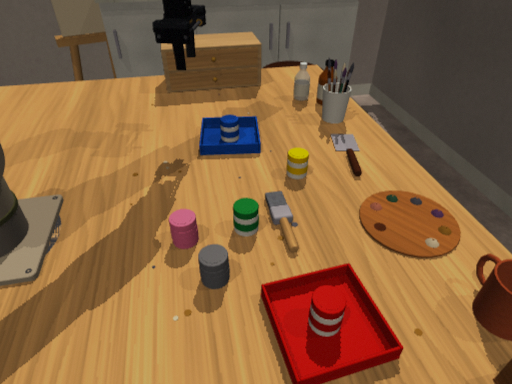

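Both pots stand upright in their trays: blue at (230,128), red at (327,310). Their lids are at z≈64–65, which matches standing on the tray floors, and the gripper is clear.

```bash
python3 -c "
from rig import manip
print(manip.job_done())"
```

```text
the job is handed in; nothing more can be done
None
```

I handed the job in at about 15.5 s: the red-lidded pot stands upright in the red tray and the blue-lidded pot in the blue tray, each within about 2 mm of its tray's measured centre, though the hand-in call returned no verdict.

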